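Pull the spent label cassette and hold it up for checking

ROBOT

A 6-joint arm with a two-finger parallel gripper is mounted at the origin on the work surface. World frame = base frame: x ahead of the robot, y to its left, z up, the work surface at z = 0. Lengths are in m, angles in rad, forces in N, time in s.
With the tool pointing down it reaches from about 0.3 to 0.75 m from the base axis. Payload 8.5 kg.
Tool frame: the origin (TCP) lies midway between the tips of the shut fingers; the grasp point (between the pads) lies 19 mm behind it (ctrl.grasp_offset is the distance from the TCP to the grasp point, in m); z points along the fingers, y is the line along which they close (so a half turn about z gives the same grasp; the last joint's range is limited). The gripper opens to 85 mm and grips with 20 to 120 N. Pads are 22 mm wide; open, the fingers measure 114 mm over their backs; the gripper's body (76 mm by 85 mm) begins 54 mm behind the grasp point. The pads swing forward as they close: fully open they stand 13 mm farther back than shut.
Start: joints at [-0.215, 0.381, 1.297, -0, 1.464, -0.215], TCP at [0.55, 0, 0.231] pointing down, gripper open.
Joint ranges: [-3.11, 3.11], [-0.89, 2.33], [0.22, 2.48], [-1.42, 4.56], [0.17, 2.85], [-2.88, 2.88]. Speed limits (rad/s): [2.39, 2.39, 3.14, 3.14, 3.14, 3.14].

INTERFACE

Orientations are given as a unit quaternion [x, y, z, w].
In Python, from cell import ctrl gives the robot as it stands. Calls block until the motion is done:
- ctrl.move_ptp(position, orientation): joint-space move of the TCP to a pose.
- ctrl.movel(position, max_speed=0.15, rot=None, until_force=None): straight line of the TCP; rot=None keeps the orientation; max_speed is the mean speed in m/s. With until_force (N) it stops when the force on the tool has changed by that much, and returns True; else False.
- ctrl.move_joints(angles): joint-space move.
- ctrl.move_gripper(opening, force=None): finger opening in m; force is the grip in N (None keeps the last); returns when the fingers have stopped.
- ctrl.sleep(seconds).
- ctrl.ik(position, orientation): joint angles nearest the present ones, or None.
- ctrl.camera(name): name is "scene" or "side" or "wrist"; returns a dict with "image" (400x640x3 uint8, red, green, blue), "z_map" (400x640 float32, m along the optical axis (not along the pixel's ray), 0 where there is no reading), "fovy" (degrees; the focal length in pixels is half the picture's height over the tangent of half this angle, whatever the lens; pixels are square), "cx", "cy" (the principal point, pixels), "R" (3x3) and "t" (3): a world point X has camera coordinates R X + t. Camera axes: x right, y down, z forward; pixel columns grow to the right and rows downward; lengths in m; the calibration is good to about 2 mm. The wrist camera is an equidistant fisheye: a pixel r from the principal point sees the ray r / f radians off the axis. A picture is of the moment at which its call begins.
A pose or a line that the arm cannot do raises ctrl.PlanningError and nothing moves.
- ctrl.finish_job(): hands the job in; it is judged then, once.
Trained networks look in a picture, given as the dict that the camera call returned (one of the last four; its "shot" number tells which), for a name from the list of things; names that differ only in an ending like _2 or _b are one class to them, and where a whole thing is asked for, a point or a joint stands for the part that bears it (a point fixed in the world has none). Each returns a list of dicts, best first, with "p" (0 to 1); they miss things now and then, are a little off and sometimes report something else, mostly with a low value. They report only what shows in the picture. A call takes as long as a camera call. They do not tell look-alikes from the thing itself.
- ctrl.regions_of(picture, thing): "mask" (400x640 bool, what is visible of it) and "box" ([left, top, width, height] in pixels, round what is visible of it).
- ctrl.mark_of(picture, thing): "xy" ([column, row] in pixels: a listed point, or the origin of a listed thing).
Readings, each from a call of its own:
- ctrl.get_t(): time.
- ctrl.get_joint_pos(): joint angles.
- ctrl.get_joint_vel(): joint speeds.
- ctrl.get_joint_efforts(): joint torques, N m.
- ctrl.get_tool_pos(): TCP position.
- ctrl.get_tcp_rot(): TCP orientation.
- ctrl.get_wrist_force(): force on the tool from outside, world axes, zero at the start.
- ctrl.get_torque(): the same for the moment, N m.
- ctrl.get_finger_gap(): finger opening in m.
- ctrl.get_gripper_force(): force on a finger pad.
Only numpy, scipy, OpenCV 4.12 (cv2) and the standard library are available. Lean on these libraries where they do the work, as an engineer would, in place of code of your own. Each camera call takes 0.05 s, during which the arm holds its last target. There are 200 camera calls.

TASK

Swing the label printer's cover (the flap with the blue handle) up until it stands upright, and leave it open. Draw the cassette with the red grip out of the bay, leaving the green one in its pocket, and bring it over the middle of the blue checking tray. Finish while still holding it there in the gripper, upright and still, about a hand's width clear above the tray; do not disturb the other things on the table.

Things in the scene. Friction and masses are not known exactly. Their poses are not given: they have to be found in the camera images.
- printer: White label printer, fixed. Origin on the table under the bay, z up, -x the display side. Housing x -130 to 110, y -120 to 120 mm, rim 118 mm high. Open bay inside: x -70 to 70, y -85 to 95, floor 20 mm above the table. Two pockets (ribs 25 mm high, 3 mm play each side) centred at x 0, y -45 and x 0, y 25 hold one cassette each, either way round.
- cover (a joint): Angle of the printer's grey cover flap (rad): 0 shut, 1.57 upright, stop at 1.75; may start slightly open. Hinged along the printer's x at its +y side. Stiff (0.3 N m, 2 to 3 N at the handle), stays where left. Flap 170 mm (x) by 190 mm, 8 mm thick; shut, it reaches from the hinge to printer y -85; upright, its top is 310 mm above the table.
- cover_hinge (a point): Middle of the cover's hinge line, at x 0, y +105, z 118 mm in the printer's frame; axes as the printer's.
- cover_handle (a point): Grip point in the cover's blue handle, a fin on the flap's outer face near its free edge: 14 mm thick along the hinge, 26 mm wide, 42 mm tall. Point is on the middle plane, 26 mm above the face, 16 mm below the fin's top; 170 mm from the hinge along the flap, 34 mm off the underside, whose plane holds the hinge. Axes turn with the flap, z out of its face. It can pivot between the fingers.
- red_cassette: Spent label cassette, 0.12 to 0.24 kg, loose: white body 70 (x) by 36 (y) by 50 mm high, on its top a red upright grip tab 14 mm thick (x) by 32 mm (y), its top 90 mm above the underside. Origin at the centre of the underside, z up, axes parallel to the printer's at the start. Stands on the bay floor, hidden under the shut cover.
- green_cassette: The same cassette with a green grip tab, in the other pocket. To be left in place.
- check_tray: Blue shallow tray, 150 by 150 mm, 18 mm high, fixed on the table. Origin at the centre of its underside, on the table surface.
- spray_bottle: Spray bottle, clear with red head, 68 mm across, 182 mm tall, loose; origin at the centre of its underside. Bystander.
- label_roll: White paper label roll standing on end, 90 mm across, 50 mm high, loose; origin at the centre of its underside. Bystander.
- seasoning_tub: Jar with yellow cap, 80 mm across, 75 mm high, loose; origin at the centre of its underside. Bystander.
- garnish_punnet: Clear open box 130 by 100 by 50 mm, loose; origin at the centre of its underside. Bystander.
- marker: Black marker pen lying flat, 120 mm long, 16 mm thick, loose; origin at the middle of its underside. Bystander.
Things that resemble listed ones, but are neither listed nor needed, are in the scene too. What is meant by the check_tray is not turquoise, and is the smaller of those in its own colour.

How it is judged:
By the outcome, as a careful person would: the job done as asked, in the order asked, and still so for the second after the job is handed in, while the arm keeps its last pose, push and grip.
It also fails if it takes over 61 s, if anything falls off the work surface, if the arm or the gripper's body presses on something with over 40 N, if the wrist force passes 120 N, or if a joint passes its speed limit or range.

## Working session

There is one attempt and no reset: what is moved stays moved. The work goes in short steps, each a Python script; the robot and the scene stay as the last script left them, time stands still between calls to the robot, and variables do not carry over. Pictures are saved under pics/ and viewed, at most 10 in all, crops included, and the job is handed in when it is done.

```bash
mkdir -p pics
cat > h.py <<'E'
import numpy as np, cv2
from cell import ctrl
from scipy.spatial.transform import Rotation as Rn
def save(p,n): cv2.imwrite(f'pics/{n}.png',p['image'][:,:,::-1])
def world(p,mask=None):
    f=200/np.tan(np.radians(p['fovy'])/2); z=p['z_map']
    v,u=np.mgrid[0:400,0:640]
    if mask is None: mask=np.ones_like(z,bool)
    m=mask&(z>0); u,v,z=u[m],v[m],z[m]
    X=np.c_[(u-p['cx'])/f*z,(v-p['cy'])/f*z,z]
    return (X-p['t'])@p['R'],np.c_[u,v]
E
python3 - <<'E'
from h import *
ps={n:ctrl.camera(n) for n in('scene','side')}
for n,p in ps.items():
    save(p,n+'0'); print(n,-p['R'].T@p['t'])
    for th in ['printer','cover','check_tray','cover_handle','spray_bottle','label_roll','seasoning_tub','garnish_punnet','marker']:
        for r in ctrl.regions_of(p,th)[:4]:
            if r['p']<.3: continue
            X,_=world(p,r['mask'])
            print(th,round(r['p'],2),r['box'],np.round(np.median(X,0),3) if len(X) else '', np.round(np.percentile(X,[2,98],0),3).tolist() if len(X) else '')
    for th in ['cover_handle','printer','cover_hinge','check_tray']: print(th,[(round(r['p'],2),np.round(r['xy'])) for r in ctrl.mark_of(p,th)[:3]])
cv2.imwrite('pics/both0.png',np.vstack([ps['scene']['image'],ps['side']['image']])[:,:,::-1][::1,::1][:800])
print(ctrl.get_t())
E
```

```text
scene [ 1.0759367  -0.96331564  1.1110835 ]
printer 0.96 [296.1, 155.0, 98.3, 73.5] [0.564 0.066 0.115] [[0.401, 0.0, 0.003], [0.659, 0.23, 0.154]]
cover 0.97 [310.4, 153.5, 72.3, 35.0] [0.557 0.119 0.141] [[0.453, 0.045, 0.124], [0.626, 0.235, 0.184]]
check_tray 0.98 [172.4, 207.4, 84.2, 61.8] [ 0.238 -0.252  0.007] [[0.14, -0.351, 0.0], [0.342, -0.148, 0.025]]
check_tray 0.96 [120.4, 280.0, 72.0, 66.8] [ 0.293 -0.557  0.005] [[0.223, -0.627, -0.0], [0.372, -0.48, 0.02]]
check_tray 0.66 [257.9, 240.4, 59.0, 51.3] [ 0.53  -0.232  0.005] [[0.453, -0.313, -0.001], [0.609, -0.149, 0.02]]
cover_handle 0.76 [311.5, 150.6, 70.6, 39.4] [0.556 0.118 0.14 ] [[0.448, 0.043, 0.114], [0.626, 0.237, 0.185]]
spray_bottle 0.74 [189.4, 290.9, 27.8, 51.4] [ 0.488 -0.56   0.127] [[0.461, -0.585, 0.058], [0.509, -0.516, 0.184]]
label_roll 0.65 [376.9, 140.8, 25.6, 23.5] [0.591 0.408 0.043] [[0.549, 0.383, 0.002], [0.631, 0.465, 0.055]]
seasoning_tub 0.68 [338.9, 252.0, 24.1, 34.8] [ 0.717 -0.19   0.065] [[0.68, -0.21, 0.01], [0.747, -0.143, 0.079]]
garnish_punnet 0.7 [353.5, 110.6, 32.6, 24.2] [0.43  0
[... 1506 characters left out ...]
54, 0.379, 0.016], [0.622, 0.461, 0.051]]
seasoning_tub 0.83 [385.5, 216.5, 23.9, 30.6] [ 0.691 -0.19   0.052] [[0.667, -0.213, 0.002], [0.736, -0.147, 0.075]]
seasoning_tub 0.37 [273.0, 149.0, 18.5, 21.4] [0.578 0.413 0.044] [[0.539, 0.379, 0.012], [0.621, 0.463, 0.051]]
garnish_punnet 0.71 [414.0, 296.6, 39.6, 12.0] [ 0.631 -0.431  0.011] [[0.581, -0.457, -0.002], [0.682, -0.404, 0.017]]
marker 0.64 [412.5, 297.3, 42.8, 9.2] [ 0.627 -0.43   0.011] [[0.579, -0.457, -0.004], [0.682, -0.403, 0.018]]
cover_handle [(0.95, array([306., 181.]))]
printer [(0.71, array([306., 208.]))]
cover_hinge [(0.65, array([294., 165.]))]
check_tray [(0.86, array([282., 315.])), (0.61, array([360., 274.]))]
1.4
```

View pics/scene0.png

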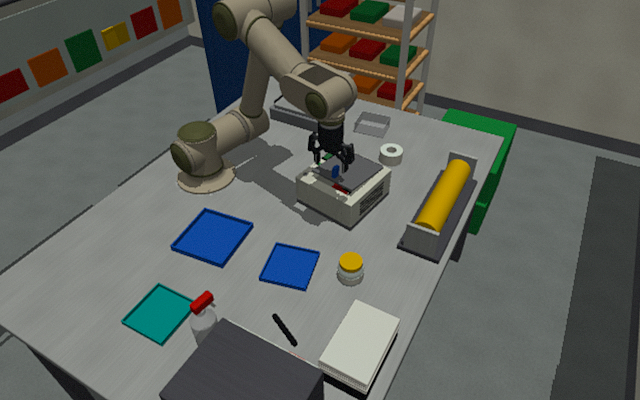

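View pics/side0.png

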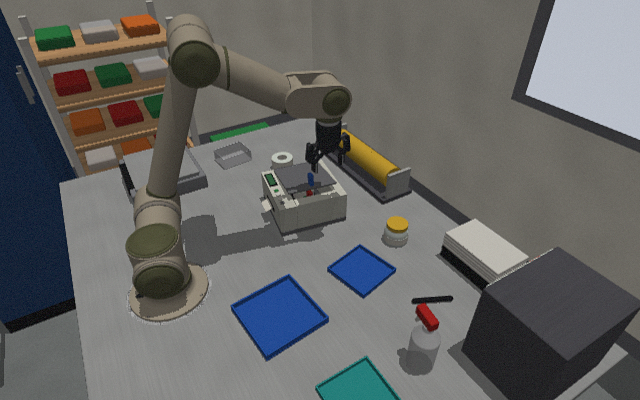

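The scene view shows the printer at about (345,195) with its cover slightly open. The smaller blue tray is at (290,265), roughly (0.53,-0.23); the larger blue tray (212,237) and the turquoise one (158,312) are decoys. The red tab shows at the front of the bay in both views. Next I'll fit the printer and cover.

Run:
```python
from h import *
A=[];B=[];Rd=[];G=[];W=[]
for n in('scene','side'):
    p=ctrl.camera(n)
    r=ctrl.regions_of(p,'cover')[0]; q=ctrl.regions_of(p,'printer')[0]
    hsv=cv2.cvtColor(p['image'],cv2.COLOR_RGB2HSV)
    X,uv=world(p,q['mask']|r['mask']); c=hsv[uv[:,1],uv[:,0]].astype(int)
    Xc,uc=world(p,cv2.erode(r['mask'].astype(np.uint8),np.ones((3,3)))>0); cc=hsv[uc[:,1],uc[:,0]]
    A.append(Xc[cc[:,1]<60])
    ok=(X[:,2]>.06)&(c[:,1]>110)&(c[:,2]>40)
    for L,lo,hi in((B,105,130),(G,45,85)): L.append(X[ok&(c[:,0]>lo)&(c[:,0]<hi)])
    Rd.append(X[ok&((c[:,0]<8)|(c[:,0]>172))])
    W.append(X)
    for nm,L in(('blue',B),('green',G),('red',Rd)): print(n,nm,len(L[-1]),np.round(np.percentile(L[-1],[5,50,95],0),3).tolist() if len(L[-1]) else '')
A=np.vstack(A);m=np.ones(len(A),bool)
for _ in range(15):
    c0=np.median(A[m],0) if _==0 else A[m].mean(0); u,s,v=np.linalg.svd(A[m]-c0,full_matrices=False); nn=v[2]*np.sign(v[2,2]); m=abs((A-c0)@nn)<.005
print('plane',c0,nn,m.sum(),len(A)); print('open ang',np.arctan2(np.hypot(*nn[:2]),nn[2]),'hinge->free dir yaw',np.arctan2(nn[1],nn[0]))
print('flap minarea',cv2.minAreaRect(A[m][:,:2].astype(np.float32)))
W=np.vstack(W); R=W[(W[:,2]>.105)&(W[:,2]<.124)]
print('rim',len(R),np.percentile(R,[1,99],0),cv2.minAreaRect(R[:,:2].astype(np.float32)))
W2=W[(W[:,2]>.02)&(W[:,2]<.125)]; print('all',cv2.minAreaRect(W2[:,:2].astype(np.float32)))
p=ctrl.camera('wrist'); save(p,'w0'); print(p['fovy'],p['cx'],p['cy'])
F=[n for n in('scene',)]
p=ctrl.camera('scene'); s=p['image'][130:230,280:410]; a=cv2.resize(s,None,fx=4,fy=4)
p=ctrl.camera('side'); s=p['image'][140:240,250:360]; b=cv2.resize(s,None,fx=2.5,fy=4)
cv2.imwrite('pics/crop.png',np.hstack([a,b])[:,:,::-1])
```

```text
scene blue 76 [[0.521, 0.059, 0.15], [0.529, 0.066, 0.172], [0.533, 0.082, 0.188]]
scene green 38 [[0.426, 0.133, 0.118], [0.435, 0.186, 0.123], [0.445, 0.207, 0.127]]
scene red 6 [[0.505, 0.044, 0.071], [0.536, 0.066, 0.113], [0.554, 0.098, 0.122]]
side blue 66 [[0.516, 0.056, 0.151], [0.519, 0.062, 0.169], [0.528, 0.08, 0.187]]
side green 67 [[0.421, 0.138, 0.116], [0.435, 0.201, 0.119], [0.445, 0.235, 0.122]]
side red 4 [[0.507, 0.055, 0.102], [0.524, 0.069, 0.106], [0.528, 0.087, 0.134]]
plane [0.53693638 0.13087067 0.13787927] [0.0110955  0.12098661 0.99259213] 1871 1925
open ang 0.12179521503916706 hinge->free dir yaw 1.479343624764316
flap minarea ((0.537132203578949, 0.14104807376861572), (0.1937289983034134, 0.16569390892982483), 79.7337417602539)
rim 2745 [[ 0.39272348 -0.00133941  0.10574837]
 [ 0.6554965   0.25410519  0.12341659]] ((0.5261572003364563, 0.13347885012626648), (0.2534395158290863, 0.24582205712795258), 80.54248046875)
all ((0.5230264663696289, 0.19874423742294312), (0.3829182982444763, 0.2735390365123749), 80.50399780273438)
65.70646984690485 316.2531176985915 197.37954098481072
```

View pics/crop.png

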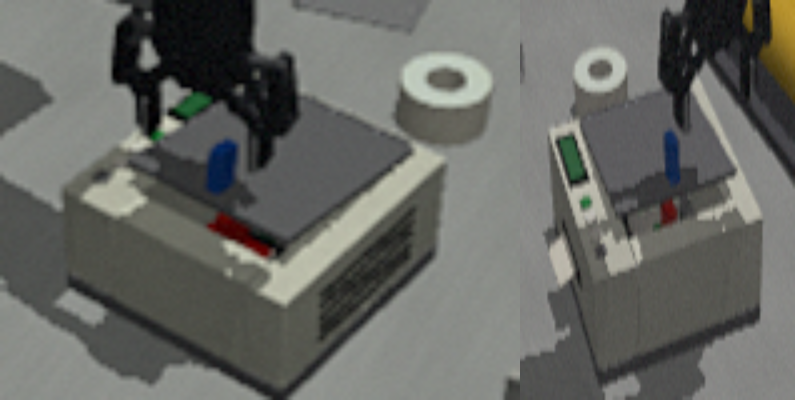

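View pics/w0.png

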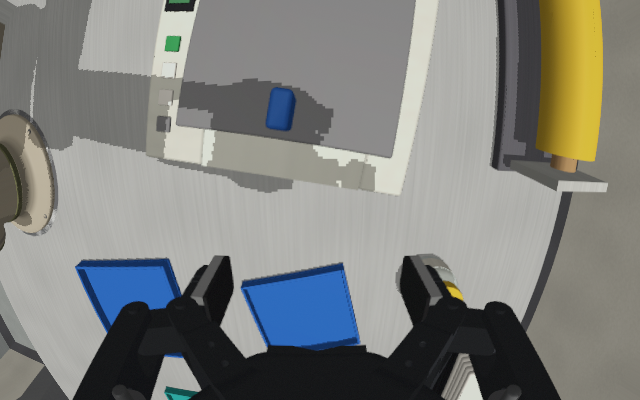

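The cover is about 0.12 rad open, and the flap and rim fits agree: printer origin ≈ (0.5355,0.1315), yaw ≈ -9.8°. I'll grip the fin along the hinge direction and follow the arc.

```bash
cat >> h.py <<'E'
yaw=np.radians(-9.8); O=np.array([.5355,.1315,0]); ez=np.array([0,0,1.])
px=np.array([np.cos(yaw),np.sin(yaw),0]); py=np.array([-np.sin(yaw),np.cos(yaw),0])
def P(x,y,z): return O+px*x+py*y+ez*z
def tool(t,s=1,yax=None):  # pointing down, tilted by t with the flap
    z=-(py*np.sin(t)+ez*np.cos(t)); y=s*(px if yax is None else yax); return np.c_[np.cross(y,z),y,z]
def q(M): return Rn.from_matrix(M).as_quat()
def handle(a): return P(0,.105,.118)+.17*(-py*np.cos(a)+ez*np.sin(a))+.034*(py*np.sin(a)+ez*np.cos(a))
cur=Rn.from_quat(ctrl.get_tcp_rot()).as_matrix()
S=float(np.sign(cur[:,1]@px))
A0=.12
def tilt(a): return .1+.5*(a-A0)
def pose(a,back=0): M=tool(tilt(a),S); return handle(a)+(.019-back)*M[:,2],q(M)
E
python3 - <<'E'
from h import *
print(S,cur.round(2).tolist())
for a in np.linspace(A0,1.6,6):
  for b in(0,.1):
    j=ctrl.ik(*pose(a,b)); print(round(a,2),b,None if j is None else np.round(j,2))
ctrl.move_gripper(.05,force=30)
ctrl.move_ptp(*pose(A0,.08))
p=ctrl.camera('wrist'); save(p,'w1')
p,qq=pose(A0); print(ctrl.movel(p,.08,until_force=8), ctrl.get_tool_pos()-p)
ctrl.move_gripper(0,force=30); print(ctrl.get_finger_gap(),ctrl.get_gripper_force(),ctrl.get_wrist_force(),ctrl.get_t())
E
```

```text
1.0 [[-0.0, 1.0, 0.0], [1.0, 0.0, -0.0], [-0.0, 0.0, -1.0]]
0.12 0 [-0.04  0.43  1.46 -0.1   1.26  0.16]
0.12 0.1 [-0.02  0.35  1.28 -0.1   1.52  0.15]
0.42 0 [ 0.07  0.43  1.34 -0.24  1.44  0.28]
0.42 0.1 [ 0.11  0.39  1.12 -0.24  1.7   0.26]
0.71 0 [ 0.18  0.47  1.2  -0.37  1.62  0.36]
0.71 0.1 [ 0.24  0.46  0.94 -0.38  1.88  0.32]
1.01 0 [ 0.3   0.54  1.04 -0.49  1.8   0.41]
1.01 0.1 [ 0.37  0.58  0.74 -0.53  2.07  0.34]
1.3 0 [ 0.4   0.64  0.88 -0.62  1.96  0.43]
1.3 0.1 [ 0.48  0.73  0.5  -0.71  2.24  0.29]
1.6 0 [ 0.49  0.77  0.71 -0.76  2.11  0.41]
1.6 0.1 None
False [2.69639492e-04 3.70174134e-06 4.85011335e-04]
0.013531027797462541 35.54501831531525 [ 6.63360547 -0.20062704 -0.04782429] 4.3417
```

Run:
```python
from h import *
A=np.linspace(A0,1.6,9)[1:]
for a in A:
    p,qq=pose(a); ctrl.movel(p,.11,rot=qq)
    print(round(a,2),ctrl.get_finger_gap().__round__(4),np.round(ctrl.get_wrist_force(),1),ctrl.get_t())
for n in('scene','side'): 
    c=ctrl.camera(n); save(c,n+'1')
```

```text
0.3 0.0131 [ 5.9 -1.5  2.8] 4.775
0.49 0.0137 [ 6.2 -1.2  2.2] 5.2083
0.68 0.0139 [ 6.  -1.7  2.2] 5.6417
0.86 0.0134 [ 5.1 -1.6  1.7] 6.075
1.04 0.0134 [ 5.4 -2.1  2.9] 6.5083
1.23 0.0136 [ 5.9 -0.7  1.7] 6.9417
1.42 0.0133 [ 5.3 -0.6  3.1] 7.375
1.6 0.0131 [5.7 1.5 2.4] 7.8
```

View pics/side1.png

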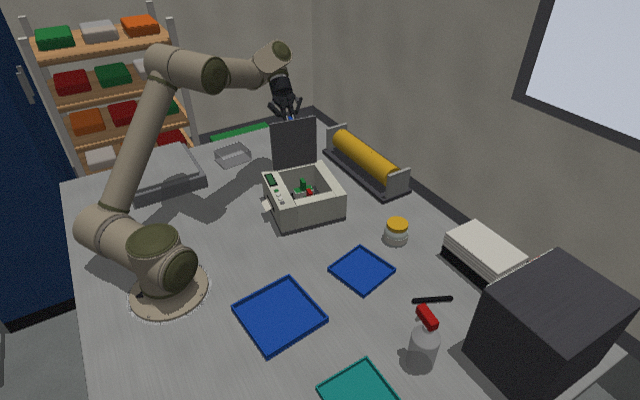

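The cover now stands upright, with the red tab in the front pocket and the green tab behind it. Next: release, move above the bay, and locate the tabs and tray.

Run:
```python
from h import *
ctrl.move_gripper(.06)
p,qq=pose(1.6); ctrl.movel(p+ez*.07+py*.035,.15)
print(ctrl.ik(p+ez*.16+py*.0,q(tool(0,S))))
ctrl.movel(p+ez*.14,.2)
ctrl.move_ptp(P(0,-.045,.30),q(tool(0,S)))
print(ctrl.get_t())
for n in('scene','side'):
    c=ctrl.camera(n); save(c,n+'2')
    hsv=cv2.cvtColor(c['image'],cv2.COLOR_RGB2HSV).astype(int)
    X,uv=world(c); h=hsv[uv[:,1],uv[:,0]]; Y=(X-O)@np.c_[px,py,ez]
    box=(abs(Y[:,0])<.07)&(Y[:,1]>-.083)&(Y[:,1]<.09)&(Y[:,2]>.06)&(Y[:,2]<.117)&(h[:,1]>110)
    for nm,k in(('red',(h[:,0]<8)|(h[:,0]>172)),('green',(h[:,0]>45)&(h[:,0]<85))):
        print(n,nm,(box&k).sum(),np.percentile(Y[box&k],[3,50,97],0).round(3).tolist() if (box&k).sum() else '')
    k=(abs(Y[:,0])<.1)&(Y[:,1]>.07)&(Y[:,1]<.16)&(Y[:,2]>.15)&(Y[:,2]<.3)&(h[:,1]<60); F=Y[k]
    print('flap',len(F),np.polyfit(F[:,2],F[:,1],1), F.mean(0)) 
    for r in ctrl.regions_of(c,'check_tray'):
        T,_=world(c,r['mask']); print('tray',r['p'],cv2.minAreaRect(T[T[:,2]>.004,:2].astype(np.float32)),np.median(T,0))
c=ctrl.camera('wrist'); save(c,'w2')
```

```text
[ 2.43199168e-01  4.80238938e-01  5.69468805e-01 -4.44089210e-16
  2.09188491e+00  4.14241435e-01]
10.5667
scene red 87 [[-0.016, -0.059, 0.069], [0.006, -0.041, 0.096], [0.028, -0.028, 0.113]]
scene green 139 [[-0.027, 0.011, 0.068], [0.005, 0.023, 0.078], [0.027, 0.04, 0.111]]
flap 1268 [0.00153825 0.10875933] [0.01851233 0.10910149 0.22243677]
tray 0.98 ((0.525393009185791, -0.2258143126964569), (0.15672625601291656, 0.1651943027973175), 13.822564125061035) [ 0.52674963 -0.23194507  0.00507121]
tray 0.76 ((0.23800131678581238, -0.24858593940734863), (0.20260043442249298, 0.20201019942760468), 6.339476108551025) [ 0.23707447 -0.25082177  0.00685991]
tray 0.61 ((0.3433998227119446, -0.5487352013587952), (0.24924015998840332, 0.15802031755447388), 1.127761960029602) [ 0.29389544 -0.55663526  0.00515237]
tray 0.29 ((0.5998845100402832, 0.42964091897010803), (0.06302835047245026, 0.09329859912395477), 19.291532516479492) [0.60260274 0.41100316 0.04253774]
side red 32 [[-0.008, -0.064, 0.092], [-0.004, -0.049, 0.106], [0.006, -0.033, 0.109]]
side green 106 [[-0.03, 0.007, 0.066], [-0.006, 0.02, 0.078], [0.028, 0.039, 0.109]]
flap 1445 [0.00441077 0.10398985] [-0.00836565  0.10495389  0.21856446]
tray 0.9 ((0.5270431041717529, -0.23316633701324463), (0.15464608371257782, 0.15166090428829193), 13.39552116394043) [ 0.52778886 -0.23282876  0.00245804]
tray 0.81 ((0.2934854030609131, -0.5452804565429688), (0.15188753604888916, 0.13021819293498993), 1.0803128480911255) [ 0.31511724 -0.51842166  0.00281857]
tray 0.59 ((0.2370268851518631, -0.250905305147171), (0.19945865869522095, 0.20160897076129913), 6.179081439971924) [ 0.23251669 -0.25625108  0.00406012]
```

View pics/w2.png

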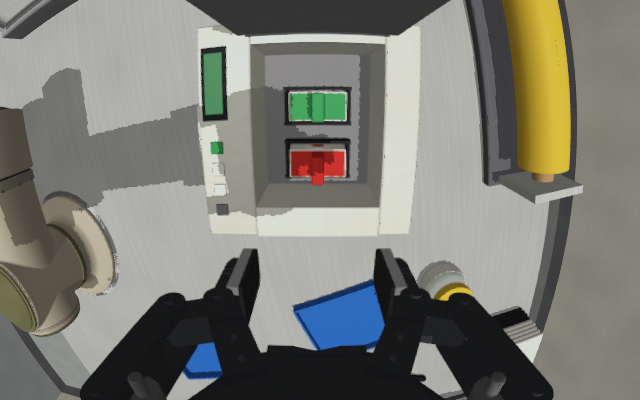

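The view straight down the gripper confirms it: the red tab is at (318,165), in line with the gripper, with green behind at (318,107). The flap slope is about 0, so it is upright. Now the grasp and lift.

Run:
```python
from h import *
ctrl.move_gripper(.045,force=50)
M=tool(0,S)
ctrl.movel(P(0,-.046,.16),.15,rot=q(M))
print(ctrl.movel(P(0,-.046,.076),.06,until_force=8),ctrl.get_tool_pos())
ctrl.move_gripper(0,force=50); print(ctrl.get_finger_gap(),ctrl.get_gripper_force(),np.round(ctrl.get_wrist_force(),2))
ctrl.movel(P(0,-.046,.106),.05); print(ctrl.get_finger_gap(),np.round(ctrl.get_wrist_force(),2))
ctrl.movel(P(0,-.046,.25),.12); print(ctrl.get_finger_gap(),np.round(ctrl.get_wrist_force(),2),ctrl.get_t())
c=ctrl.camera('side'); save(c,'side3'); c=ctrl.camera('wrist'); save(c,'w3')
```

```text
False [0.52784296 0.08615128 0.07631787]
0.013359623106632327 51.082783341407776 [0.01 0.31 0.08]
0.013453389221912679 [ 0.06  0.39 -2.71]
0.013253250971445616 [-0.41  0.18 -1.75] 16.225
```

View pics/side3.png

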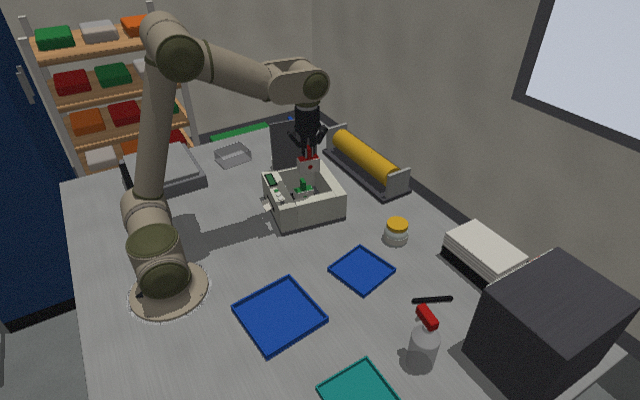

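The red cassette (308,160) is held upright clear of the bay, and green is still in place (303,187). Carrying it to the tray.

Run:
```python
from h import *
T=np.array([.5275,-.2325,.25])
ctrl.movel(T,.12); T[2]=.168; ctrl.movel(T,.08); ctrl.sleep(1)
print(ctrl.get_tool_pos(),ctrl.get_finger_gap(),np.round(ctrl.get_wrist_force(),2),ctrl.get_t())
c=ctrl.camera('side')
for n in('scene','side'):
    c=ctrl.camera(n); save(c,n+'4'); X,uv=world(c)
    k=(abs(X[:,0]-.5275)<.07)&(abs(X[:,1]+.2325)<.07)&(X[:,2]>.05)&(X[:,2]<.16); print(np.percentile(X[k],[2,50,98],0).round(3).tolist())
    Y=(X-O)@np.c_[px,py,ez]; k=(abs(Y[:,0])<.08)&(Y[:,1]>.07)&(Y[:,1]<.16)&(Y[:,2]>.15)&(Y[:,2]<.3); print(np.polyfit(Y[k,2],Y[k,1],1))
```

```text
[ 0.52751063 -0.23251362  0.16801388] 0.01310731792371777 [-0.17 -0.8  -1.45] 21.3083
[[0.493, -0.252, 0.115], [0.541, -0.244, 0.139], [0.564, -0.218, 0.16]]
[0.01736269 0.10558928]
[[0.488, -0.256, 0.113], [0.513, -0.247, 0.14], [0.555, -0.213, 0.16]]
[0.00660896 0.10350587]
```

View pics/scene4.png

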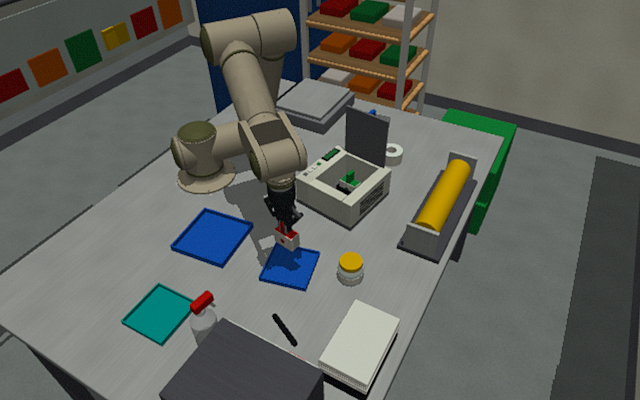

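The red cassette hangs upright (288,238), about 95 mm above the small blue tray. The cover stands upright (367,135), green is in its pocket (350,180), and the bystanders look undisturbed.

```bash
python3 -c "
from cell import ctrl
print(ctrl.finish_job())"
```

```text
the job is handed in; nothing more can be done
None
```

I've handed the job in at about 21 s: the cover stands open and upright, the green cassette is still in its pocket, and the red one is held upright and still about 95 mm above the middle of the small blue tray.

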